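# Paint thickness reading on an easel panel

## Robot

A 7-joint arm with a two-finger parallel gripper is mounted at the origin on the work surface. World frame = base frame: x ahead of the robot, y to its left, z up, the work surface at z = 0. Lengths are in m, angles in rad, forces in N, time in s.
With the tool pointing down it reaches from about 0.35 to 0.9 m from the base axis. Payload 19.9 kg.
Tool frame: the origin (TCP) lies midway between the tips of the shut fingers; the grasp point (between the pads) lies manip.grasp_offset behind it (manip.grasp_offset is the distance from the TCP to the grasp point, in m); z points along the fingers, y is the line along which they close (so a half turn about z gives the same grasp; the last joint's range is limited). The gripper opens to 94 mm and grips with 3 to 60 N. Pads are 16 mm wide; open, the fingers measure 119 mm over their backs; the gripper's body (75 mm by 177 mm) begins 78 mm behind the grasp point.
Start: joints at [1.286, 0.417, -0.01, 1.614, 0.005, 1.111, -0.053], TCP at [0.15, -0.607, 0.205] pointing down, gripper open.
Joint ranges: [-2.81, 2.81], [-0.39, 2.02], [-1.27, 1.25], [0.06, 2.57], [-1.19, 4.33], [0.19, 2], [-2.82, 2.82]. Speed limits (rad/s): [1.89, 1.89, 2.39, 2.39, 3.01, 3.01, 3.01].

## Interface

Orientations are given as a unit quaternion [w, x, y, z].
In Python, from rig import manip, jaws, solver, eyes, models gives the robot as it stands. Calls block until the motion is done:
- manip.move_ptp(position, orientation): joint-space move of the TCP to a pose.
- manip.servo_line(position, velocity=0.15, attitude=None): straight line of the TCP; attitude=None keeps the orientation; velocity is the mean speed in m/s.
- manip.set_joints(angles): joint-space move.
- jaws.gripper_to(opening, f_grip=None): opening from 0.0 (shut) to 1.0 (fully open); f_grip is the grip in N (None keeps the last); returns when the fingers have stopped.
- manip.sleep(seconds).
- solver.ik(position, orientation): joint angles nearest the present ones, or None.
- eyes.snapshot(name): name is "side" or "top" or "wrist"; returns the picture (480x640x3 uint8, blue, green, red); there is no depth.
- eyes.calibration(name): a dict with "fovy" (degrees; the focal length in pixels is half the picture's height over the tangent of half this angle, whatever the lens; pixels are square), "cx", "cy" (the principal point, pixels), "world_to_cam" (4x4, takes a point from world to camera coordinates); the wrist camera has in their place "hand_eye" (4x4, takes a point from camera to tool coordinates, whose origin is the TCP and whose axes are the flange's). Camera axes: x right, y up, looking along -z (the intrinsics and any distortion apply to the point x, -y, -z); pixel columns grow to the right and rows downward; lengths in m; the calibration is good to about 2 mm. A picture is of the moment at which its call begins: read the wrist's pose just before it. calibration takes no time and is no camera call.
A pose or a line that the arm cannot do raises manip.Unreachable and nothing moves.
- manip.close_job(): hands the job in; it is judged then, once.
Trained networks look in the newest picture that a camera, given by its name, has taken for a name from the list of things; names that differ only in an ending like _2 or _b are one class to them, and where a whole thing is asked for, a point or a joint stands for the part that bears it (a point fixed in the world has none). Each returns a list of dicts, best first, with "confidence" (0 to 1); they miss things now and then, are a little off and sometimes report something else, mostly with a low value. They report only what shows in the picture. A call takes as long as a camera call. They do not tell look-alikes from the thing itself.
- models.masks_of(camera, label): "pixels" (480x640 bool, what is visible of it) and "at" ([column, row] in pixels, amid what is visible of it).
Readings, each from a call of its own:
- manip.read_time_s(): time.
- manip.read_joint_positions(): joint angles.
- manip.read_joint_velocities(): joint speeds.
- manip.read_joint_torque(): joint torques, N m.
- manip.read_position(): TCP position.
- manip.read_ee_rot(): TCP orientation.
- manip.read_ft_force(): force on the tool from outside, world axes, zero at the start.
- manip.read_wrist_torque(): the same for the moment, N m.
- manip.read_grip_width(): opening from 0.0 (shut) to 1.0 (fully open).
- manip.read_grip_force(): force on a finger pad.
Only numpy, scipy, OpenCV 4.12 (cv2) and the standard library are available. Lean on these libraries where they do the work, as an engineer would, in place of code of your own. Each camera call takes 0.05 s, during which the arm holds its last target. There are 200 camera calls.

## Task

First push the easel's board down to a slope of 25 degrees, leaving the gauge in its stand meanwhile. Then lift the paint thickness gauge out of its stand and set its probe on the ringed cross on the painted panel, the gauge square to the panel, pressing lightly so that the sprung probe goes about halfway in and the board stays at its slope. Finish still holding the gauge there as for a reading: do not let go; keep your fingers off the panel and leave everything else on the table where it is.

Things in the scene. Friction and masses are not known exactly. Their poses are not given: they have to be found in the camera images.
- easel: Wooden table easel, fixed to the table, front to the robot; frame 290 mm deep, 342 mm wide. A slotted steel quadrant (radius 163 mm about the hinge line, 3 mm thick, up to 196 mm above the table) stands 160 mm either side of the middle. Origin: on the table under the middle of the hinge line, which is 40 mm up; x points from the hinge to the easel's back, y along the hinge line, z up.
- board (a joint): Slope of the easel's plywood board, rad: 0 level, grows as its far edge is raised, limit 1.2. Board 240 mm from hinge line (low near edge) to high edge, 296 mm wide, 12 mm thick; its face lies 10 mm above the plane through the hinge line. Stiff friction hinge (about 2 Nm): it stays where left. To push it down takes 5 to 9 N near the high edge; about 13 N at the marked spot makes it sink.
- panel: Light grey painted metal panel with darker stripes across two corners, 150 (up the slope) x 200 (across) x 4 mm, clamped flat on the board; its middle is 95 mm up the slope from the hinge line and up to 30 mm left or right of the board's middle. The top 70 mm of the board is bare plywood. Origin: middle of its underside; x up the slope, y along the hinge line, z square out of the painted face.
- spot (a point): The marked spot: centre of a cross in a drawn black ring, 24 mm across, in the middle of the panel's painted face (4 mm above the panel's origin); same axes as the panel.
- stand: Bench stand of the gauge, fixed to the table: dark steel foot 84 x 94 mm with a grey upright pocket, 42 x 60 mm outside, its rim 72 mm above the table. Origin: middle of its underside.
- gauge: Paint thickness gauge: grey upright box-shaped instrument, 0.16 kg, probe down in its stand's pocket (2 mm play), top 147 mm above the table. Body 26 (x) x 44 (y) mm, from 28 to 125 mm above its origin, display on its -x face; below it a neck and a steel collar 19 mm across. Origin: centre of the collar's lower end; z up its long axis. Pull straight up 65 mm or more to clear the pocket.
- tip (a point): The round end of the steel probe pin, on the gauge's axis, 9 mm below the gauge's origin when out; it moves with the pin.
- probe (a joint): How far the sprung probe pin (9 mm in diameter) is pushed into the gauge, m: 0 = fully out, 0.008 = fully in. The spring gives 1 N as it starts to move and 3.9 N fully in (350 N/m).
- torso_a: Bystander, to be left where it stands: small black cast torso, 142 mm high, 80 mm across the shoulders.
- torso_b: Bystander, to be left where it stands: another such black cast torso.
- paint_jar: Bystander, to be left where it stands: squat lidded glass jar, 66 mm in diameter, 75 mm high.
- mallet: Bystander, to be left where it stands: wooden mallet lying on its side, 250 mm long, head 90 x 52 mm; origin under the head.
- dropper: Bystander, to be left where it stands: small grey bottle, 28 mm in diameter, 62 mm high.
- tape: Bystander, to be left where it stands: roll of paper tape lying flat, 90 mm across, 25 mm high.
- goblet: Bystander, to be left where it stands: stemmed amber glass, 72 mm across, 102 mm high.
- knife: Bystander, to be left where it stands: broad filling knife lying flat, 200 mm long.
Things that resemble listed ones, but are neither listed nor needed, are in the scene too. What is shaped like the gauge but pink or purple is not meant.

How it is judged:
On the way, in this order (a step that is already met when the one before it is completed fails the run):
1. the board rests at a slope of 25 degrees, give or take 4, with the gauge still in its stand (value of joint board between 0.366 and 0.506 rad and velocity of joint board between -0.05 and 0.05 rad/s and distance of gauge from where it was at the start of the episode below 0.015 m), for 0.3 s.
2. the gauge is held in the fingers, lifted out of its stand (height (world z) of gauge above 0.085 m and contact force between the fingers and gauge above 2 N and contact force between gauge and stand below 0.1 N), for 0.1 s.
At the end, for the whole second after the job is handed in: Gauge held in the fingers, still and clear of its stand; probe tip within 6 mm of the spot, axis within 8 degrees of square to the panel, probe pushed in 1.5 to 7.2 mm of its 8, 0.8 to 6 N on the panel; board at 25 degrees, give or take 4 (value of joint board between 0.366 and 0.506 rad and velocity of joint board between -0.05 and 0.05 rad/s and distance between tip and spot below 0.006 m and angle between the z axis of gauge and the z axis of panel, either way round below 0.14 rad and value of joint probe between 0.0015 and 0.0072 m and contact force between gauge and panel between 0.8 and 6 N and contact force between the fingers and gauge above 2 N and contact force between gauge and stand below 0.1 N and linear speed of gauge below 0.02 m/s); the arm keeps its last pose, push and grip.
It fails at once if the fingers touch the painted panel (contact force between the fingers and panel above 1 N).
It fails at once if the gauge is pressed or knocked on the panel with more than 15 N (contact force between gauge and panel above 15 N).
It fails at once if a bystander is moved by more than 30 mm (distance of any of torso_a, torso_b, paint_jar, mallet, dropper, tape, goblet, knife from where it was at the start of the episode above 0.03 m).
It also fails if it takes over 58 s, if anything falls off the work surface, if the arm or the gripper's body presses on something with over 40 N, if the wrist force passes 120 N, or if a joint passes its speed limit or range.

## Working session

There is one attempt and no reset: what is moved stays moved. The work goes in short steps, each a Python script; the robot and the scene stay as the last script left them, time stands still between calls to the robot, and variables do not carry over. Pictures are saved under pics/ and viewed, at most 10 in all, crops included, and the job is handed in when it is done.

```bash
ls; mkdir -p pics; python3 - <<'E'
from rig import manip, jaws, solver, eyes, models
import cv2,numpy as np
for n in ["side","top","wrist"]:
    im=eyes.snapshot(n); cv2.imwrite(f"pics/{n}0.png",im)
    c=eyes.calibration(n); print(n,{k:(np.round(v,4).tolist() if hasattr(v,'__len__') and not isinstance(v,str) else v) for k,v in c.items()})
    if n=="wrist": break
    for l in ["gauge","stand","spot","panel","easel","board"]:
        print(n,l,[(round(r['confidence'],2),np.round(r['at']).tolist(),int(r['pixels'].sum())) for r in models.masks_of(n,l)])
print(manip.grasp_offset, manip.read_ee_rot(), manip.read_time_s(), manip.read_ft_force())
E
```

```text
pics
side {'fovy': 50.793851784210794, 'cx': 318.76896772980393, 'cy': 233.0807714128046, 'world_to_cam': [[-0.8271, -0.5621, 0.003, 0.5037], [0.3412, -0.4978, 0.7974, -0.2465], [-0.4467, 0.6605, 0.6035, -1.1681], [0.0, 0.0, 0.0, 1.0]]}
side gauge [(0.78, [368.0, 172.0], 267), (0.73, [330.0, 166.0], 215), (0.66, [409.0, 177.0], 492), (0.44, [335.0, 182.0], 228)]
side stand [(0.81, [371.0, 198.0], 567), (0.74, [186.0, 360.0], 1476)]
side spot []
side panel [(0.69, [321.0, 245.0], 3637)]
side easel [(0.92, [303.0, 249.0], 11661)]
side board [(0.67, [307.0, 236.0], 8779)]
top {'fovy': 52.41897733899593, 'cx': 320.7775419551966, 'cy': 233.75670434085603, 'world_to_cam': [[0.023, -0.9997, 0.0089, -0.0011], [0.9944, 0.0238, 0.1027, -0.5615], [-0.1029, 0.0065, 0.9947, -1.1539], [0.0, 0.0, 0.0, 1.0]]}
top gauge [(0.93, [436.0, 159.0], 411), (0.89, [401.0, 187.0], 368), (0.87, [453.0, 206.0], 386), (0.58, [486.0, 252.0], 562)]
top stand [(0.77, [444.0, 215.0], 1107)]
top spot [(0.66, [100.0, 215.0], 882), (0.62, [281.0, 240.0], 4285)]
top panel [(0.57, [278.0, 241.0], 4339), (0.3, [276.0, 222.0], 15247)]
top easel [(0.55, [276.0, 219.0], 15358), (0.15, [277.0, 241.0], 4459)]
top board [(0.64, [276.0, 224.0], 12010)]
wrist {'fovy': 68.66335945926134, 'cx': 323.9805080628804, 'cy': 242.89945226198455, 'hand_eye': [[-0.0019, 0.9704, 0.2414, 0.0696], [1.0, 0.0018, 0.0007, 0.0006], [0.0002, 0.2414, -0.9704, -0.1791], [0.0, 0.0, 0.0, 1.0]]}
0.0188 [-4.07031994e-05  9.92640839e-01  1.21095674e-01 -1.50461753e-05] 0.75 [-0.6007759   0.45236728  0.02274608]
```

View pics/top0.png

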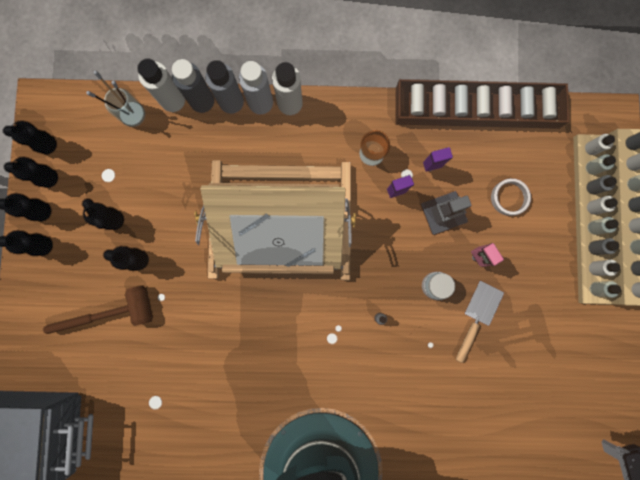

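View pics/side0.png

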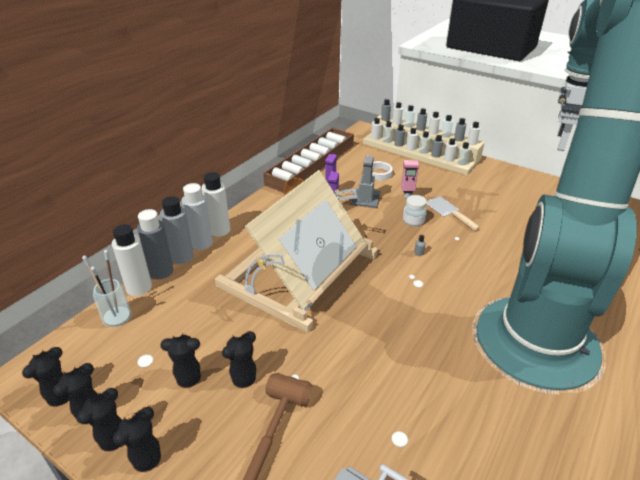

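```bash
python3 - <<'E'
import cv2,numpy as np
t=cv2.imread("pics/top0.png"); s=cv2.imread("pics/side0.png")
a=cv2.resize(t[150:290,190:370],None,fx=2.2,fy=2.2,interpolation=cv2.INTER_CUBIC)
b=cv2.resize(t[140:280,390:510],None,fx=3,fy=3,interpolation=cv2.INTER_CUBIC)
c=cv2.resize(s[165:330,210:385],None,fx=2.2,fy=1.75*2.2/1.75*0.79,interpolation=cv2.INTER_CUBIC)
d=cv2.resize(s[145:225,320:430],None,fx=3.5,fy=3.5,interpolation=cv2.INTER_CUBIC)
m=np.zeros((600,800,3),np.uint8)
a=cv2.resize(a,(396,308));m[:308,:396]=a
m[:308,400:664]=cv2.resize(b,(264,308))
m[312:600,:385]=c[:288]
m[312:592,400:785]=d
cv2.imwrite("pics/m1.png",m)
E
```

```text
Traceback (most recent call last):
ValueError: could not broadcast input array from shape (287,385,3) into shape (288,385,3)
```

```bash
python3 - <<'E'
import cv2,numpy as np
t=cv2.imread("pics/top0.png"); s=cv2.imread("pics/side0.png")
m=np.zeros((600,800,3),np.uint8)
def put(im,x0,y0,w,h,f,X,Y):
    c=cv2.resize(im[y0:y0+h,x0:x0+w],None,fx=f,fy=f,interpolation=cv2.INTER_CUBIC); c=c[:600-Y,:800-X]; m[Y:Y+c.shape[0],X:X+c.shape[1]]=c
put(t,190,150,180,140,2.2,0,0)
put(t,390,140,120,140,2.2,400,0)
put(s,210,165,175,165,1.8,0,308)
put(s,320,145,110,80,3.5,400,312)
cv2.imwrite("pics/m1.png",m)
E
```

```text
(no output)
```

View pics/m1.png

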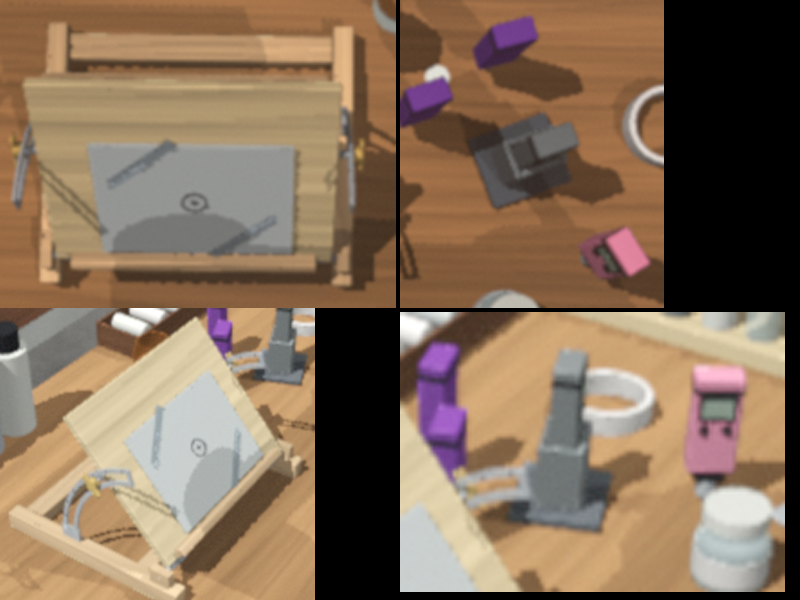

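```bash
cat > h.py <<'E'
import numpy as np,cv2
from scipy.spatial.transform import Rotation as R
from scipy.optimize import least_squares
from rig import manip,jaws,solver,eyes,models
def rot(q): q=np.array(q); return R.from_quat(q[[1,2,3,0]])
def quat(r): q=r.as_quat(); return q[[3,0,1,2]]
def proj(c,P,T=None):
    """world points to pixels; T = camera-from-world"""
    T=c["world_to_cam"] if T is None else T
    p=np.atleast_2d(P)@np.array(T)[:3,:3].T+np.array(T)[:3,3]
    f=240/np.tan(np.radians(c["fovy"])/2)
    return np.c_[c["cx"]+f*p[:,0]/-p[:,2], c["cy"]-f*p[:,1]/-p[:,2]]
def wristT(pos,q):
    W=np.eye(4);W[:3,:3]=rot(q).as_matrix();W[:3,3]=pos
    return np.linalg.inv(W@np.array(eyes.calibration("wrist")["hand_eye"]))
def onplane(c,T,px,z):
    f=240/np.tan(np.radians(c["fovy"])/2); M=np.linalg.inv(T)
    px=np.atleast_2d(px); d=np.c_[(px[:,0]-c["cx"])/f,-(px[:,1]-c["cy"])/f,-np.ones(len(px))]@M[:3,:3].T
    return M[:3,3]+d*((z-M[2,3])/d[:,2])[:,None]
def E(e,s,y,h):
    """easel point: s up slope, y across, h above hinge plane; e=x,y,yaw,slope,panel y"""
    a=e[3]; s,y,h=map(np.asarray,(s,y,h))
    l=np.stack(np.broadcast_arrays(s*np.cos(a)-h*np.sin(a),y,0.04+s*np.sin(a)+h*np.cos(a)),-1)
    return l@R.from_euler('z',e[2]).as_matrix().T+[e[0],e[1],0]
def look(name):
    pos,q=manip.read_position(),manip.read_ee_rot(); im=eyes.snapshot("wrist"); cv2.imwrite(f"pics/{name}.png",im)
    np.savez(f"pics/{name}.npz",pos=pos,q=q); return im,wristT(pos,q)
E
python3 - <<'E'
from h import *
ct,cs=eyes.calibration("top"),eyes.calibration("side")
# spot, TL,TR,BL,BR panel, board TL,TR
T=np.array([[278.2,242.3],[230.5,216.4],[323.6,216.4],[237.7,265.5],[323.6,265.5],[202.3,187.3],[345,187.7]])
S=np.array([[320.6,242.2],[279.4,240],[326.1,200.6],[315.6,288.9],[356.7,246.7],[247.8,225.6],[318.9,171.7]])
def pts(e):
    s=np.array([.095,.17,.17,.02,.02]);y=np.array([0,.1,-.1,.1,-.1])+e[4]
    return np.r_[E(e,s,y,.014),E(e,[.24,.24],[.148,-.148],.010)]
f=lambda e:np.r_[proj(ct,pts(e))-T,proj(cs,pts(e))-S].ravel()
r=least_squares(f,[.5,.1,0,.9,0],loss='soft_l1')
print(r.x,np.round(f(r.x).reshape(-1,2),1).tolist()); print(E(r.x,.095,r.x[4],.014)); np.save("e0.npy",r.x)
# gauge: top-centre from masks; pixel centroid near
for n,c in (("top",ct),("side",cs)):
    T=c["world_to_cam"]
    print(n,[onplane(c,T,p,.147).round(3).tolist() for p in ([[549/2.2+390-400/2.2,140+141/2.2]] if n=="top" else [[320+(572-400)/3.5,145+(357-312)/3.5]])])
print(onplane(ct,ct["world_to_cam"],[[422.7,210.5],[455.9,192.3],[467.3,222.7],[434.1,233.6]],0.008).round(3))
E
```

```text
[ 0.4760417   0.10751938  0.02042713  0.81492459 -0.00220698] [[0.4, -0.2], [-0.5, -0.7], [0.2, -0.3], [-0.4, 0.4], [-0.6, 0.7], [-0.5, 0.4], [1.5, 0.6], [0.2, 0.3], [-0.0, -1.1], [-1.0, -1.0], [0.4, 0.6], [0.7, -0.9], [-0.7, 0.2], [-0.5, -1.0]]
[0.53105058 0.10643577 0.11873194]
top [[[0.622, -0.287, 0.147]]]
side [[[0.624, -0.297, 0.147]]]
[[ 0.628 -0.24   0.008]
 [ 0.676 -0.323  0.008]
 [ 0.6   -0.351  0.008]
 [ 0.571 -0.268  0.008]]
```

```bash
cat >> h.py <<'E'
def tool(a,tilt=0.,yaw=0.):
    """tool x at heading a when pointing down; then tilted about easel y so that it faces a board of slope tilt"""
    b=R.from_matrix(np.array([[np.cos(a),np.sin(a),0],[np.sin(a),-np.cos(a),0],[0,0,-1]]).T.T)
    z=R.from_euler('z',yaw)
    return z*R.from_euler('y',-tilt)*z.inv()*b
E
python3 - <<'E'
from h import *
e=np.load("e0.npy"); yaw=e[2]
print(tool(0,.436).apply([0,0,1]))
qp=quat(tool(yaw,.436,yaw)); n0=E(e,0,0,1)-E(e,0,0,0)
e1=e.copy(); e1[3]=.436
st=E(e,.222,0,.010)+.03*n0+[0,0,.01]; en=E(e1,.215,0,.010)
qg=quat(tool(.49))
print(st,en,solver.ik(st,qp),solver.ik(en,qp))
manip.move_ptp([.62,-.295,.33],qg); im,T=look("w1"); print(manip.read_time_s(),manip.read_joint_positions())
for r in models.masks_of("wrist","gauge"): print(r['confidence'],r['at'],r['pixels'].sum())
for r in models.masks_of("wrist","stand"): print('st',r['confidence'],r['at'],r['pixels'].sum())
E
```

```text
[ 0.42231706  0.         -0.90644818]
[0.59918401 0.11003517 0.23898053] [0.66666511 0.11141381 0.13986265] [ 0.29553247  0.18210008 -0.65214783  1.96402421  0.40005168  0.64747071
 -2.14979397] [ 0.07948454  0.40957765 -0.41643003  1.90963803  0.58951939  0.49357569
 -2.29495562]
2.875 [ 0.56196706  0.46997581 -0.24745268  1.26637002  0.11283688  1.41892935
 -0.75928705]
0.84 [335.3, 313.1] 1348
0.64 [325.5, 213.5] 1255
0.63 [241.5, 121.6] 1548
st 0.69 [322.6, 188.0] 2503
```

View pics/w1.png

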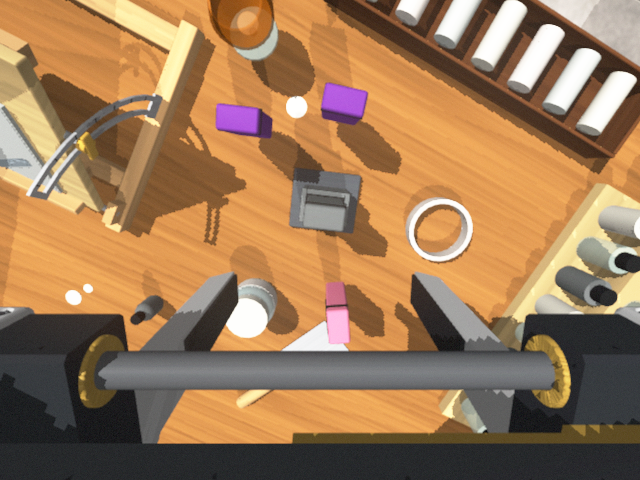

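```bash
python3 - <<'E'
from h import *
d=np.load("pics/w1.npz"); T=wristT(d["pos"],d["q"]); c=eyes.calibration("wrist")
im=cv2.imread("pics/w1.png"); 
m=np.zeros((600,800,3),np.uint8)
m[:600,:]=cv2.resize(im[155:245,265:385],(800,600),interpolation=cv2.INTER_CUBIC); cv2.imwrite("pics/c1.png",m)
P=onplane(c,T,[[298,168],[361,174],[355,233],[290,226]],.006); print(P.round(3),P.mean(0))
print(d["pos"])
E
```

```text
[[ 0.649 -0.24   0.006]
 [ 0.683 -0.322  0.006]
 [ 0.605 -0.356  0.006]
 [ 0.569 -0.267  0.006]] [ 0.62631594 -0.2962562   0.006     ]
[ 0.61926693 -0.29632656  0.32975495]
```

View pics/c1.png

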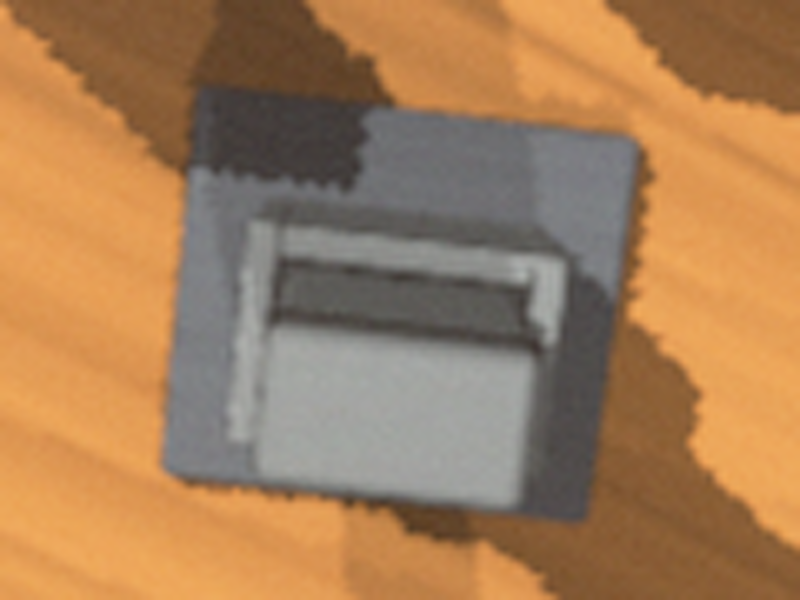

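```bash
python3 - <<'E'
from h import *
d=np.load("pics/w1.npz"); T=wristT(d["pos"],d["q"]); c=eyes.calibration("wrist")
P=onplane(c,T,[[305.5,203.3],[346,207.2],[343.3,231],[303.7,226.7]],.147); g=P.mean(0)
v=(P[1]-P[0]+P[2]-P[3])[:2]; w=(P[0]-P[3]+P[1]-P[2])[:2]
a=np.arctan2(v[0],-v[1]); print(P.round(4).tolist(),g,"len",np.hypot(*v)/2,np.hypot(*w)/2,"yaw",a,np.arctan2(w[1],w[0]))
np.save("g.npy",[g[0],g[1],a])
e=np.load("e0.npy"); yaw=e[2]
qp=quat(tool(yaw,.436,yaw)); n0=E(e,0,0,1)-E(e,0,0,0)
e1=e.copy(); e1[3]=.436
st=E(e,.222,0,.010)+.03*n0+[0,0,.01]; en=E(e1,.215,0,.010)
jaws.gripper_to(0.0)
manip.move_ptp(st+[0,0,.06],qp); print(manip.read_time_s())
manip.servo_line(st,.15); f0=np.array(manip.read_ft_force())
manip.servo_line(en,.07); print("push",np.array(manip.read_ft_force())-f0,manip.read_position(),en)
manip.sleep(.2)
n1=E(e1,0,0,1)-E(e1,0,0,0)
manip.servo_line(en+.12*n1,.2); print(manip.read_time_s(),manip.read_position())
im,T=look("w2")
for n in ["spot","panel","board"]:
    for r in models.masks_of("wrist",n): print(n,r['confidence'],r['at'],r['pixels'].sum())
cv2.imwrite("pics/top2.png",eyes.snapshot("top"));cv2.imwrite("pics/side2.png",eyes.snapshot("side"))
E
```

```text
[[0.6295, -0.2697, 0.147], [0.6455, -0.3086, 0.147], [0.6221, -0.3182, 0.147], [0.6067, -0.2793, 0.147]] [ 0.62596962 -0.29397397  0.147     ] len 0.041952980699679183 0.024997062126647235 yaw 0.3829255624063671 0.39288454838792203
5.9
push [-0.40267311  0.79851062  0.45509793] [0.66667953 0.11150718 0.13909737] [0.66666511 0.11141381 0.13986265]
9.2667 [0.61591207 0.10997879 0.24773727]
spot 0.65 [296.7, 291.3] 5951
panel 0.55 [295.5, 287.1] 5975
board 0.93 [314.6, 261.4] 41665
```

View pics/w2.png

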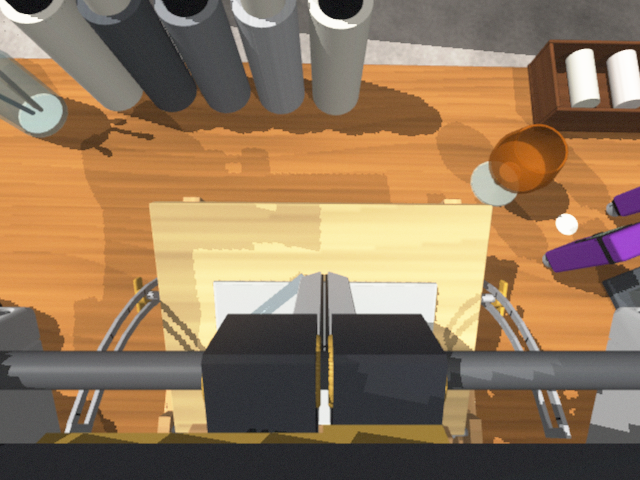

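```bash
python3 - <<'E'
from h import *
d=np.load("pics/w2.npz"); T=wristT(d["pos"],d["q"]); c=eyes.calibration("wrist"); e=np.load("e0.npy")
px=np.array([[150,203],[491,207],[215,282],[437,283]])
def f(v,full=False):
    x=v[:5]; p=np.r_[E(x,[.24,.24],[.148,-.148],.010),E(x,[.17,.17],[.1+x[4],-.1+x[4]],.014)]
    r=proj(c,p,T)-px
    return r if full else np.r_[r.ravel(),(x[[0,1]]-e[[0,1]])/.0015,(x[2]-e[2])/.01,(x[4]-e[4])/.001]
r=least_squares(f,np.r_[e[:3],.43,e[4]]); print(r.x,f(r.x,True).round(1).tolist())
x=e.copy();x[3]=.436;print(f(x,True).round(1).tolist()); x[3]=.40;print(f(x,True).round(1).tolist())
im=np.hstack([cv2.imread("pics/top2.png")[150:290,190:370],cv2.imread("pics/side2.png")[165:305,210:390]])
cv2.imwrite("pics/m2.png",cv2.resize(im,None,fx=2.2,fy=2.2,interpolation=cv2.INTER_CUBIC))
E
```

```text
[ 0.47843498  0.10995605  0.01368472  0.41505701 -0.00363793] [[1.3, 1.3], [0.9, -1.3], [-0.5, 0.5], [-0.8, 0.5]]
[[-0.8, 6.1], [4.8, 1.3], [-1.9, 5.7], [0.5, 4.2]]
[[4.0, 4.4], [0.2, -0.3], [0.1, 2.8], [-1.6, 1.3]]
```

View pics/m2.png

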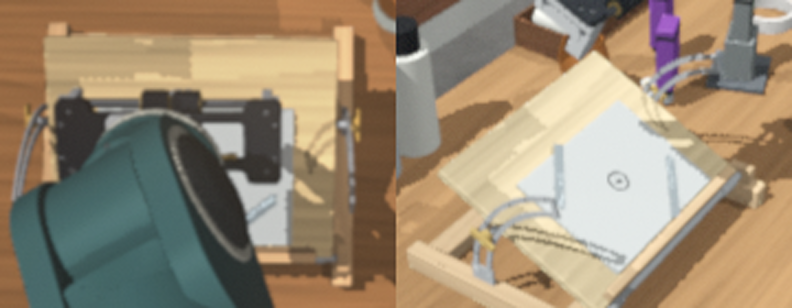

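```bash
python3 - <<'E'
from h import *
q=quat(tool(.395)); p=np.array([.6245,-.294,0])
manip.move_ptp(p+[0,0,.26],q); jaws.gripper_to(1.0)
manip.servo_line(p+[0,0,.098],.12); f0=np.array(manip.read_ft_force())
jaws.gripper_to(0.0,f_grip=35); print("w",manip.read_grip_width()*94,manip.read_grip_force(),np.array(manip.read_ft_force())-f0,manip.read_position())
manip.servo_line(p+[0,0,.20],.1); manip.servo_line(p+[0,0,.28],.2)
print("w",manip.read_grip_width()*94,np.array(manip.read_ft_force())-f0,manip.read_wrist_torque(),manip.read_time_s(),manip.read_position())
cv2.imwrite("pics/top3.png",eyes.snapshot("top"));
print([(r['confidence'],r['at'],r['pixels'].sum()) for r in models.masks_of("top","gauge")])
s=eyes.snapshot("side");cv2.imwrite("pics/side3.png",s)
print([(r['confidence'],r['at'],r['pixels'].sum()) for r in models.masks_of("side","gauge")])
t=cv2.imread("pics/top3.png")
m=np.zeros((600,800,3),np.uint8)
def put(im,x0,y0,w,h,f,X,Y):
    c=cv2.resize(im[y0:y0+h,x0:x0+w],None,fx=f,fy=f,interpolation=cv2.INTER_CUBIC)[:600-Y,:800-X]; m[Y:Y+c.shape[0],X:X+c.shape[1]]=c
put(t,190,150,180,140,2.2,0,0)
put(s,215,170,180,140,2.2,0,308)
put(s,320,60,110,165,3.6,400,0)
cv2.imwrite("pics/m3.png",m)
E
```

```text
w 43.88243450273303 34.84080970287323 [-0.51616834  1.06008906  0.17972617] [ 0.62445769 -0.29400178  0.09794456]
w 43.75678908316506 [ 0.12158377  0.44858706 -2.98335601] [ 0.02580918 -0.05659283 -0.03125131] 16.5583 [ 0.62412412 -0.29391332  0.27862044]
[(0.95, [487.2, 254.9], np.int64(475)), (0.81, [399.8, 186.6], np.int64(415)), (0.61, [437.0, 155.0], np.int64(479))]
[(0.97, [412.3, 176.1], np.int64(496)), (0.73, [379.7, 167.6], np.int64(369)), (0.7, [329.4, 165.4], np.int64(204)), (0.68, [297.4, 248.0], np.int64(8705)), (0.6, [335.0, 187.1], np.int64(330)), (0.57, [369.2, 128.0], np.int64(228))]
```

View pics/m3.png

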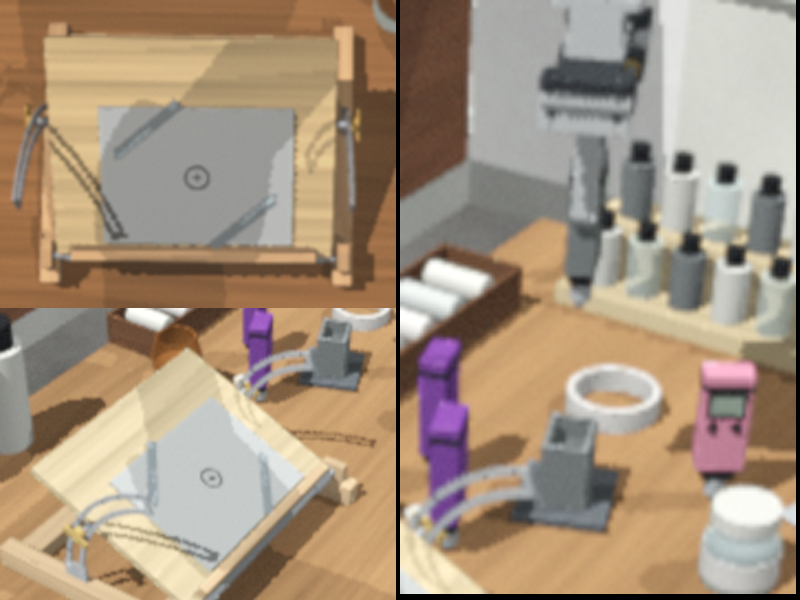

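```bash
python3 - <<'E'
from h import *
ct,cs=eyes.calibration("top"),eyes.calibration("side"); cw=eyes.calibration("wrist")
T0=np.array([[278.2,242.3],[230.5,216.4],[323.6,216.4],[237.7,265.5],[323.6,265.5],[202.3,187.3],[345,187.7]])
S0=np.array([[320.6,242.2],[279.4,240],[326.1,200.6],[315.6,288.9],[356.7,246.7],[247.8,225.6],[318.9,171.7]])
T3=np.array([[197,177.5],[98,107],[294,108],[104,246],[293,246],[45,37],[337,40]])/2.2+[190,150]
S3=np.array([[211,478],[110,482],[212,395],[213,565],[301,477],[33,471],[187,349]])/2.2+[215,170-140]
d=np.load("pics/w2.npz"); Tw=wristT(d["pos"],d["q"]); px=np.array([[150,203],[491,207],[215,282],[437,283]])
def pts(e):
    s=np.array([.095,.17,.17,.02,.02]);y=np.array([0,.1,-.1,.1,-.1])+e[4]
    return np.r_[E(e,s,y,.014),E(e,[.24,.24],[.148,-.148],.010)]
def parts(v):
    a=v[:5]; b=np.r_[v[:3],v[5],v[4]]
    return [proj(ct,pts(a))-T0,proj(cs,pts(a))-S0,proj(ct,pts(b))-T3,proj(cs,pts(b))-S3,proj(cw,pts(b)[[5,6,1,2]],Tw)-px]
r=least_squares(lambda v:np.vstack(parts(v)).ravel(),[.476,.1075,.02,.815,-.002,.42],loss='soft_l1')
for p in parts(r.x): print(p.round(1).tolist())
e=np.r_[r.x[:3],r.x[5],r.x[4]]; np.save("e1.npy",e); print(r.x,"spot",E(e,.095,e[4],.014))
# spot from two-view triangulation
def tri(pt,ps): 
    g=lambda X:np.r_[(proj(ct,X)-pt).ravel(),(proj(cs,X)-ps).ravel()]
    s=least_squares(g,[.55,.1,.1]);return s.x,g(s.x).round(1)
print(tri(T3[0],S3[0]),tri(T0[0],S0[0]))
P=np.array(manip.read_position()); Rt=rot(manip.read_ee_rot())
tip=P+Rt.apply([0,0,.085]); print("tip pred",tip,proj(cs,tip),"seen 369.4 142.5", Rt.apply([0,0,1]))
yaw=e[2]
for dy in (0,np.pi/2,-np.pi/2):
  o=tool(yaw+dy,e[3],yaw); n=o.apply([0,0,-1]); t=E(e,.095,e[4],.014)+n*.085
  print(dy,solver.ik(t,quat(o)),solver.ik(t+.1*n,quat(o)))
E
```

```text
[[0.3, -0.5], [-0.6, -0.9], [0.2, -0.0], [-0.6, -0.6], [-0.8, 0.2], [-2.0, 0.2], [0.4, 1.3]]
[[-0.1, -0.0], [-0.2, -1.9], [-0.7, -1.5], [-0.5, 0.3], [0.2, -1.0], [-1.4, -0.2], [-0.3, -1.4]]
[[0.2, 0.1], [0.2, -0.1], [0.0, 0.3], [0.2, -0.9], [-0.4, -0.1], [-0.8, 0.2], [0.3, 0.3]]
[[0.4, -0.0], [0.1, 0.1], [-0.4, 1.0], [-0.0, 1.9], [1.9, -1.4], [-0.7, -0.7], [0.0, 0.1]]
[[0.6, 1.4], [-0.0, -1.3], [0.3, 0.6], [-0.1, 0.5]]
[ 0.47819143  0.11087221  0.01430044  0.83328935 -0.00500568  0.41392953] spot [0.55960076 0.10703028 0.09102762]
(array([0.56008566, 0.10755075, 0.09104778]), array([-0.1, -0.1,  0.2,  0. ])) (array([0.53067361, 0.10735123, 0.12049943]), array([-0. , -0.1,  0.1,  0. ]))
tip pred [ 0.62381392 -0.29377412  0.19331742] [[369.6755576  144.61767003]] seen 369.4 142.5 [-2.06994966e-03  9.76520201e-04 -9.99997381e-01]
0 [ 0.30153684  0.15137625 -0.6804843   2.17569545  0.49228681  0.50230083
 -2.30411454] [ 0.54754557 -0.1081939  -0.84802002  2.13985779  0.06049324  0.67756394
 -1.90990536]
1.5707963267948966 [ 0.4125838   0.16901188 -0.80249839  2.17299195  0.54224881  0.51580255
 -0.77505518] [ 0.57096761 -0.11017299 -0.86866742  2.13943896  0.05438814  0.67712002
 -0.33287576]
-1.5707963267948966 [ 0.64631408  0.23275519 -1.07272537  2.16812981  0.68591018  0.56496541
  2.24775182] [-1.5379094  -0.29741539  1.00638842  2.18611593  0.61719936  0.8279332
  2.29109559]
```

```bash
python3 - <<'E'
from h import *
e=np.load("e1.npy"); yaw=e[2]; o=tool(yaw,e[3],yaw); n=o.apply([0,0,-1]); sp=np.array([.5599,.1073,.091])
P=np.array(manip.read_position())
manip.servo_line(P+[0,0,.08],.2)
manip.move_ptp(sp+n*.235,quat(o)); manip.servo_line(sp+n*(.085+.02),.12)
manip.sleep(.3); pos=np.array(manip.read_position()); Rt=rot(manip.read_ee_rot())
print(manip.read_time_s(),pos-(sp+n*.105),np.degrees(np.arccos(-Rt.apply([0,0,1])@n)),manip.read_ft_force(),manip.read_grip_width()*94)
im,T=look("w4"); s=eyes.snapshot("side");cv2.imwrite("pics/side4.png",s);t=eyes.snapshot("top");cv2.imwrite("pics/top4.png",t)
cs=eyes.calibration("side"); cw=eyes.calibration("wrist")
print("pred tip side",proj(cs,pos+Rt.apply([0,0,.085])),"origin",proj(cs,pos+Rt.apply([0,0,.076])),"spot",proj(cs,sp),"wrist tip",proj(cw,pos+Rt.apply([0,0,.085]),T),"spot",proj(cw,sp,T))
m=np.zeros((600,800,3),np.uint8)
def put(im,x0,y0,w,h,f,X,Y):
    c=cv2.resize(im[y0:y0+h,x0:x0+w],None,fx=f,fy=f,interpolation=cv2.INTER_CUBIC)[:600-Y,:800-X]; m[Y:Y+c.shape[0],X:X+c.shape[1]]=c
put(s,255,150,100,150,4,0,0); put(im,200,140,240,150,1.65,402,0); put(t,230,180,120,100,3.3,402,300)
cv2.imwrite("pics/m4.png",m)
E
```

```text
20.4333 [ 9.76866652e-05 -1.04401724e-04  2.98128394e-04] 0.038835239086922387 [-0.42264269 -0.32840989 -2.22752198] 43.58498913779402
pred tip side [[313.75607001 242.59110261]] origin [[314.94322545 240.51015903]] spot [[311.1809788  247.28778354]] wrist tip [[323.14033652 247.889323  ]] spot [[323.01549484 242.00633455]]
```

View pics/m4.png

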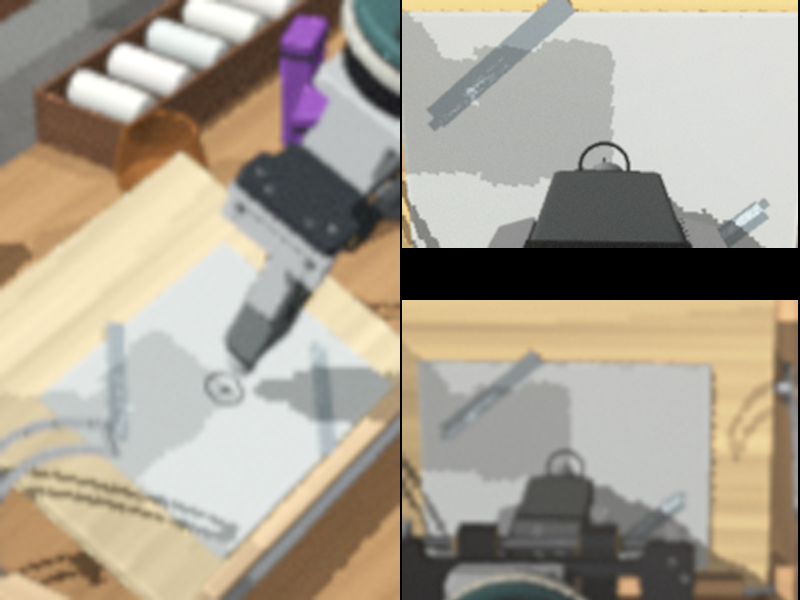

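```bash
python3 - <<'E'
from h import *
e=np.load("e1.npy"); yaw=e[2]; o=tool(yaw,e[3],yaw); n=o.apply([0,0,-1]); sp=np.array([.5599,.1073,.091])
def F():
    a=[]
    for _ in range(8): a.append(manip.read_ft_force()); manip.sleep(.02)
    return np.mean(a,0),np.std(a,0)
manip.servo_line(sp+n*(.085+.008),.06); manip.sleep(.3); f0,sd=F(); print(f0,sd)
for k in range(16):
    h=.006-.001*k
    manip.servo_line(sp+n*(.085+h),.02); manip.sleep(.1); f,_=F(); fn=(f-f0)@n
    print(round(h*1e3,1),round(fn,2),(f-f0).round(2))
    if fn>2.1: break
print(manip.read_time_s())
s=eyes.snapshot("side");cv2.imwrite("pics/side5.png",s);im,T=look("w5")
m=np.zeros((500,800,3),np.uint8)
m[:,:400]=cv2.resize(s[190:290,270:350],(400,500),interpolation=cv2.INTER_CUBIC);m[:,400:]=cv2.resize(im[190:290,280:360],(400,500),interpolation=cv2.INTER_CUBIC)
cv2.imwrite("pics/m5.png",m)
E
```

```text
[ 0.04137233 -0.27831049 -1.74281873] [0.36373242 0.43737788 0.36592909]
6.0 -0.11 [-0.07  0.12 -0.15]
5.0 -0.12 [-0.22  0.45 -0.22]
4.0 -0.16 [-0.07  0.13 -0.2 ]
3.0 -0.07 [-0.3  -0.03 -0.2 ]
2.0 -0.0 [-0.19  0.46 -0.08]
1.0 1.43 [-0.57  0.42  1.31]
0.0 1.71 [-0.37  0.49  1.71]
-1.0 1.65 [-0.65  0.62  1.52]
-2.0 2.2 [-0.66  0.32  2.12]
25.7167
```

View pics/m5.png

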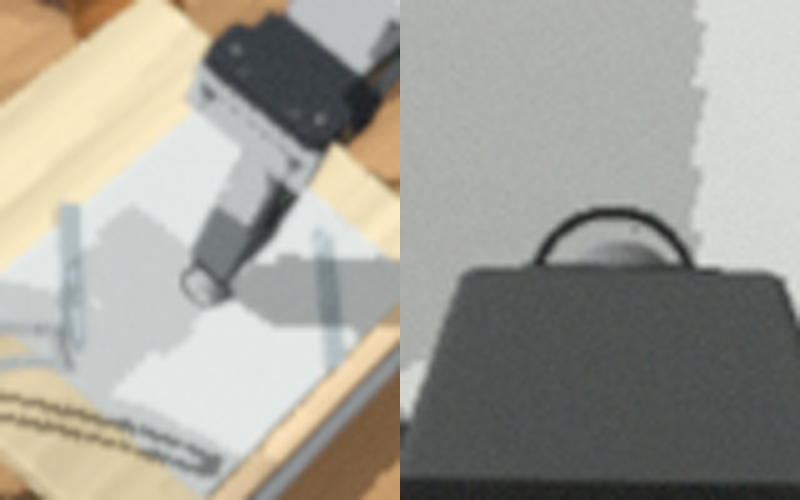

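```bash
python3 - <<'E'
from h import *
print(manip.read_ft_force(),manip.read_grip_force(),manip.read_time_s()); print(manip.close_job())
E
```

```text
[-0.62228828  0.2969708  -0.57338953] 34.8418664932251 25.8167
the job is handed in; nothing more can be done
None
```

The job is handed in: the board was pushed down to about 24° (0.414 rad from the images). The gauge is still held on the ringed cross, pressing with about 2.2 N, the probe about 3.4 mm in and the tip about 2 mm from the spot at most, by my measurements; no verdict was returned.

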